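Make up two gift sets at the curio stall

ROBOT

A 6-joint arm with a two-finger parallel gripper is mounted at the origin on the work surface. World frame = base frame: x ahead of the robot, y to its left, z up, the work surface at z = 0. Lengths are in m, angles in degrees, forces in N, time in s.
With the tool pointing down it reaches from about 0.25 to 0.725 m from the base axis. Payload 9.7 kg.
Tool frame: the origin (TCP) lies midway between the tips of the shut fingers; the grasp point (between the pads) lies 19 mm behind it (bot.pinch_z is the distance from the TCP to the grasp point, in m); z points along the fingers, y is the line along which they close (so a half turn about z gives the same grasp; the last joint's range is limited). The gripper opens to 85 mm and grips with 20 to 120 N. Pads are 22 mm wide; open, the fingers measure 114 mm over their backs; the gripper's body (76 mm by 85 mm) begins 54 mm behind the grasp point. The pads swing forward as they close: fully open they stand 13 mm farther back than shut.
Start: joints at [-68.354, 4.979, 10.078, 95.1, 0, 90], TCP at [0.203, -0.511, 0.204] pointing down, gripper open.
Joint ranges: [-179.16, 179.16], [-48.56, 103.87], [-65.8, 70.77], [-126.05, 130.52], [-82.76, 87.17], [-180, 180]. Speed limits (degrees/s): [127.2, 127.2, 147.25, 180, 180, 180].

INTERFACE

Orientations are given as [roll, pitch, yaw] about the fixed x, y, z axes, in that order (R = Rz(yaw) Ry(pitch) Rx(roll)).
In Python, from workcell import sensors, camera, camera_params, ticket, bot gives the robot as it stands.
- The arm moves only by the shell command python3 -m jog 'ROWS' [FORCE]. ROWS is JSON, a list that holds one entry, the list of rows, each a list of 5 numbers: the shift along the world's x, y, z in units of 50 mm (1.0 is 50 mm), then the turn about the world's z in units of 5 degrees (1.0 is 5 degrees), then the opening, from 0 (shut) to 1 (fully open). In form: [[[tx, ty, tz, yaw, grip], ...]]. A call has 1 to 8 rows; each row shifts and turns the commanded pose from where the row before left it; what a row does not reach is not made up. A row lasts 1/10 s, in which the tool goes at most 50 mm and 8.59 degrees, less where a joint would pass 70% of its speed; a pose out of reach is approached as far as the arm can. A call is refused whole if a number of a shift passes 1 or a number of a turn 1, either way. A call with a gripper value outside its range is refused whole. The fingers move at their own pace and stop on an object; FORCE is the grip in N (left out, the last holds). Time passes only in rows, so rows that do not move let the fingers close. It gives the time, the measured TCP pose, the force, the opening and the grip force at its end, in the units of the state.
- sensors.get_obs(): the state, without advancing time (a new reading comes with each control period).
- camera(name): name is "scene" or "top"; returns the picture (400x640x3 uint8, blue, green, red); there is no depth.
- camera_params(name): a dict with "fx", "fy", "cx", "cy" (pixels), "T" (4x4, takes a point from camera to world coordinates). Camera axes: x right, y down, z forward; pixel columns grow to the right and rows downward; lengths in m; the calibration is good to about 2 mm. A picture is of the moment at which its call begins. camera_params takes no time and is no camera call.
- ticket.job_done(): hands the job in; it is judged then, once.
The state is a dict: "time": time; "q": joint angles; "qd": joint speeds; "joint_efforts": joint torques, N m; "ee_pos": TCP position; "tcp_rot": TCP orientation; "wrist_force": force on the tool from outside, world axes, zero at the start; "torque": the same for the moment, N m; "opening": finger opening in m; "grasp_force": force on a finger pad.
Only numpy, scipy, OpenCV 4.12 (cv2) and the standard library are available. Lean on these libraries where they do the work, as an engineer would, in place of code of your own. Each camera call takes 0.05 s, during which the arm holds its last target. There are 200 camera calls.

TASK

Make up two gift sets from the stock on the stall: the white teacup with the blue rim, the pale green teacup and the brass tea caddy go in the red three-compartment tray; the stone seal and the brass hand bell go in the green two-compartment tray. Set each one down upright on the floor of a compartment of its own, without dropping it, and leave the terracotta teacup and the blue tin standing where they are.

Things in the scene. Friction and masses are not known exactly. Their poses are not given: they have to be found in the camera images.
- red_tray: Low open red tray, fixed; three compartments in a row along its own y. 236 mm along y, 82 along x; floor 5 mm thick, rim and dividers 5 mm thick, 14 mm high from the table. Compartments 72 by 72 mm inside, centres at x = 0, y = -77, 0 and +77 mm in its frame. Origin: centre of its underside, on the table; z up; yaw varies 0.15 rad; the trays may swap sides.
- green_tray: Low open green tray, fixed; two compartments in a row along its own y. 159 mm along y, 82 along x; floor 5 mm thick, rim and dividers 5 mm thick, 14 mm high from the table. Compartments 72 by 72 mm inside, centres at x = 0, y = -38.5 and +38.5 mm in its frame. Origin: centre of its underside, on the table; z up; yaw varies 0.15 rad; the trays may swap sides.
- blue_rim_cup: Handleless round teacup, white porcelain with a blue line round the rim; loose, standing upright. 50 mm outside diameter from 12 mm up to the rim (42 mm at the foot), 50 mm high, wall 3 mm, about 90 g. Origin: centre of its underside; z up. Belongs in the red tray.
- celadon_cup: Handleless round teacup, plain pale green (celadon); loose, standing upright. 50 mm outside diameter from 12 mm up to the rim (42 mm at the foot), 50 mm high, wall 3 mm, about 90 g. Origin: centre of its underside; z up. Belongs in the red tray.
- brass_caddy: Round closed tea tin, yellow brass colour with dark rings: the brass tea caddy; loose, standing upright. 48 mm diameter, 60 mm high, with a raised disc 2 mm higher on the lid, about 140 g. Origin: centre of its underside; z up. Belongs in the red tray.
- stone_seal: Stone seal: upright cream square block 38 by 38 mm, 48 mm high, with a dark red-brown cap (30 by 30 mm) that brings it to 60 mm; loose, about 170 g. Its faces look along its own x and y (yaw within 0.5 rad at the start). Origin: centre of its underside; z up. Belongs in the green tray.
- brass_bell: Brass hand bell standing on its mouth: 52 mm across the mouth, narrowing to 16 mm at 38 mm height; above it an upright dark wooden handle, 16 mm in diameter, up to 84 mm, with a brass ball end (top at 90 mm); loose, about 160 g. Grip it by the handle, about 65 mm up. Origin: centre of its underside; z up. Belongs in the green tray.
- terracotta_cup: Handleless round teacup, plain red-brown terracotta; loose, standing upright. 50 mm outside diameter from 12 mm up to the rim (42 mm at the foot), 50 mm high, wall 3 mm, about 90 g. Origin: centre of its underside; z up. Stays in stock: leave it where it is.
- blue_tin: Round closed tea tin, dark blue with bright steel rings; loose, standing upright. 48 mm diameter, 60 mm high, with a raised disc 2 mm higher on the lid, about 140 g. Origin: centre of its underside; z up. Stays in stock: leave it where it is. (Flat trinkets under 10 mm high lie among the stock; taller curios stand only along the far edge and sides.)

How it is judged:
By the outcome, as a careful person would: the job done as asked, in the order asked, and still so for the second after the job is handed in, with the robot touching nothing.
It also fails if it takes over 128 s, if anything falls off the work surface, if the arm or the gripper's body presses on something with over 40 N, if the wrist force passes 120 N, or if a joint passes its speed limit or range.

## Working session

There is one attempt and no reset: what is moved stays moved. The work goes in short steps, Python scripts to look and compute and a shell command to move; the robot and the scene stay as the last step left them, time stands still between calls to the robot, and variables do not carry over. Pictures are saved under pics/ and viewed, at most 14 in all, crops included, and the job is handed in when it is done.

```bash
mkdir -p pics; ls; python3 - <<'E'
from workcell import sensors,camera,camera_params,bot
import cv2,numpy as np
for n in("scene","top"):
    cv2.imwrite(f"pics/{n}0.png",cv2.resize(camera(n),(800,500),interpolation=cv2.INTER_CUBIC)); cv2.imwrite(f"raw_{n}.png",camera(n)); p=camera_params(n); print(n,p["fx"],p["fy"],p["cx"],p["cy"],np.round(p["T"],4).tolist())
o=sensors.get_obs();print(o,bot.pinch_z)
E
```

```text
pics
scene 418.1753557393085 418.1753557393085 318.4597224721759 204.6286528567134 [[-0.269, 0.6543, -0.7068, 1.2175], [0.9631, 0.1892, -0.1915, 0.1862], [0.0084, -0.7322, -0.681, 0.6942], [0.0, 0.0, 0.0, 1.0]]
top 374.0287737096701 374.0287737096701 314.3541244325699 203.161637146673 [[-0.0065, -0.9968, 0.08, 0.4373], [-0.9996, 0.0042, -0.0291, 0.0093], [0.0287, -0.0801, -0.9964, 1.0309], [0.0, 0.0, 0.0, 1.0]]
{'time': 0.2, 'q': array([-6.83535864e+01,  4.99862657e+00,  1.00508428e+01,  9.51000764e+01,
       -1.89661929e-03,  8.99983674e+01]), 'qd': array([-0.03238425, -0.18629316,  0.07438486,  0.0012145 ,  0.07722009,
       -0.10127791]), 'joint_efforts': array([ 2.28047588e-04, -5.20149994e+01,  4.64624119e+01,  1.12968305e-02,
        4.34356389e-05, -9.57769331e-08]), 'ee_pos': array([ 0.20280966, -0.51105689,  0.20364956]), 'tcp_rot': array([-1.79952140e+02,  1.89525487e-03,  2.16480478e+01]), 'wrist_force': array([ 0.50198345, -0.69235234,  0.74060396]), 'torque': array([-0.03955342,  0.01685793, -0.03707994]), 'grasp_force': 0.0, 'opening': 0.08537953996884975} 0.0187
```

View pics/top0.png

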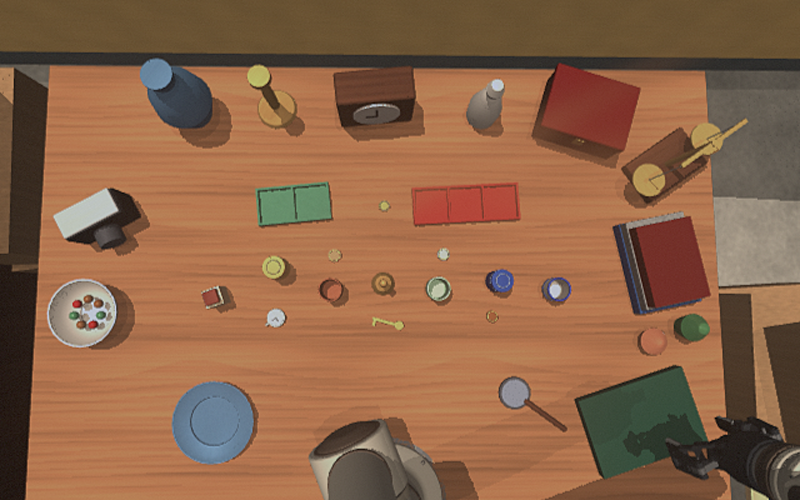

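View pics/scene0.png

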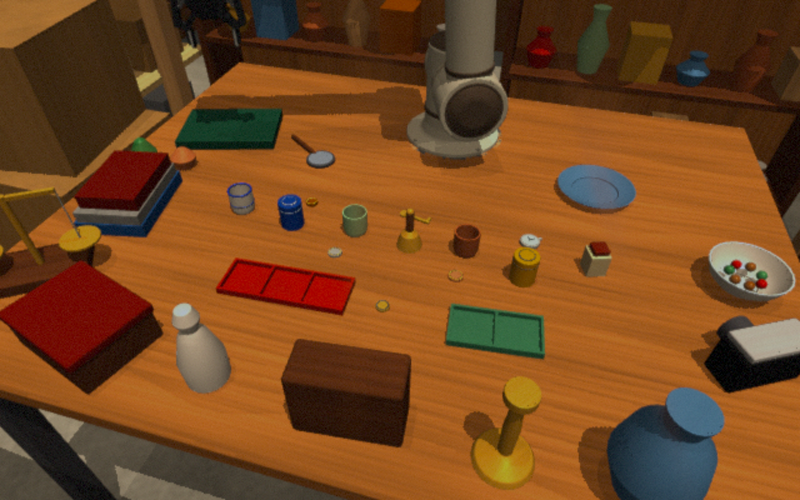

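The top view shows the stock in a row near row 285, with the trays at about row 205. The green tray is on the left (+y) and the red on the right. Next I'll enlarge both views.

```bash
python3 - <<'E'
import cv2,numpy as np
im=cv2.imread("raw_top.png")
a=cv2.resize(im[142:192,195:425],None,fx=3.4,fy=3.4,interpolation=cv2.INTER_CUBIC)
b=cv2.resize(im[200:270,150:310],None,fx=5,fy=5,interpolation=cv2.INTER_CUBIC)
c=cv2.resize(im[200:270,300:460],None,fx=5,fy=5,interpolation=cv2.INTER_CUBIC)
cv2.imwrite("pics/tray.png",a);cv2.imwrite("pics/stockL.png",b);cv2.imwrite("pics/stockR.png",c)
s=cv2.imread("raw_scene.png")
cv2.imwrite("pics/sceneC.png",cv2.resize(s[135:235,170:500],None,fx=2.4,fy=2.4,interpolation=cv2.INTER_CUBIC))
E
```

```text
(no output)
```

View pics/tray.png

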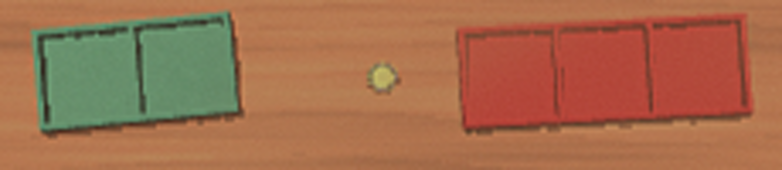

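View pics/stockL.png

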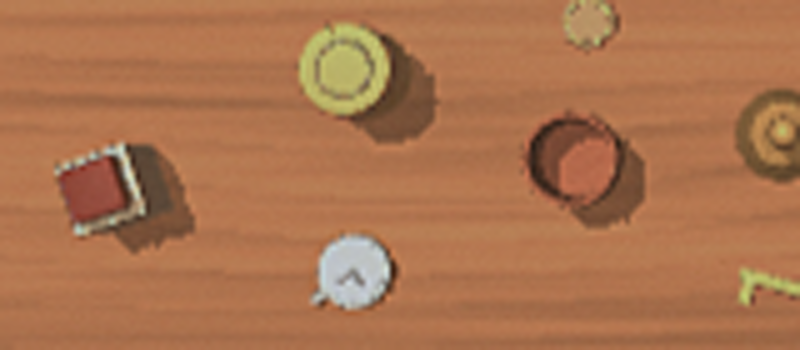

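View pics/stockR.png

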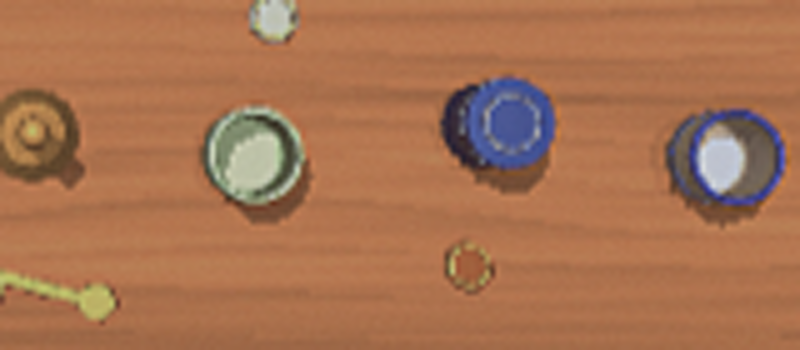

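View pics/sceneC.png

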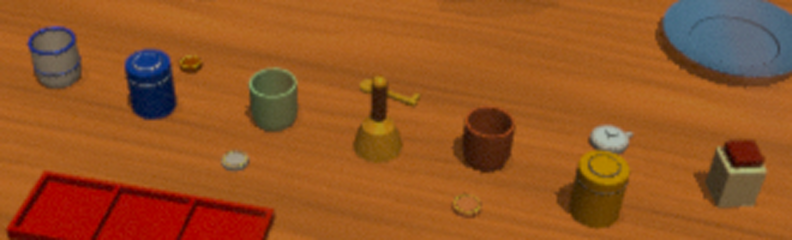

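Readings, in crop pixels:

- **Trays:** green corners (34,32), (231,12), (242,115), (43,131). Red corners (457,30), (747,14), (752,114), (464,131).
- **stockL:** caddy lid (345,70), terracotta rim (575,160), seal block top (101,191).
- **stockR:** bell ball (32,131), celadon rim (254,156), blue tin (511,124), blue-rim cup (739,158).
- **Scene crop:** confirms which object is which, and gives a second ray for each one.

```bash
cat >h.py <<'E'
import numpy as np
from workcell import camera_params
P={n:camera_params(n) for n in("top","scene")}
def w(n,u,v,z):
    p=P[n];T=np.array(p["T"]);d=T[:3,:3]@[(u-p["cx"])/p["fx"],(v-p["cy"])/p["fy"],1]
    return (T[:3,3]+d*(z-T[2,3])/d[2])[:2]
def crop(s,ox,oy): return lambda n,u,v,z: w(n,ox+(u+.5)/s-.5,oy+(v+.5)/s-.5,z)
E
python3 - <<'E'
from h import *
tr,L,R,S=crop(3.4,195,142),crop(5,150,200),crop(5,300,200),crop(2.4,170,135)
for n,c in dict(green=[(34,32),(231,12),(242,115),(43,131)],red=[(457,30),(747,14),(752,114),(464,131)]).items():
    q=np.array([tr("top",*a,.014) for a in c]); yv=(q[0]+q[3]-q[1]-q[2])/2; xv=(q[0]+q[1]-q[2]-q[3])/2
    print(n,q.mean(0).round(4),"len",np.linalg.norm(yv).round(4),np.linalg.norm(xv).round(4),"yaw",np.degrees(np.arctan2(-yv[0],yv[1])).round(2),np.degrees(np.arctan2(xv[1],xv[0])).round(2))
for n,f,a,b,z in[("caddy",L,(345,70),(602,166),.061),("terra",L,(575,160),(488,124),.05),("sealcap",L,(92,189),(743,153),.06),("bell",R,(32,131),(379,82),.085),("celadon",R,(254,156),(274,84),.05),("tin",R,(511,124),(149,64),.061),("bluerim",R,(739,158),(54,42),.05)]:
    print(n,f("top",*a,z).round(4),S("scene",*b,z).round(4))
q=[L("top",*a,.048) for a in[(125,145),(145,210),(78,235),(57,172)]];q=np.array(q);print("seal",q.mean(0).round(4),[ (np.linalg.norm(q[i]-q[i-1]).round(4),np.degrees(np.arctan2(*(q[i]-q[i-1])[::-1])).round(1)) for i in range(4)])
E
```

```text
green [0.6303 0.1956] len 0.1589 0.0827 yaw 5.23 6.14
red [ 0.6301 -0.1827] len 0.2368 0.0828 yaw 3.23 2.3
caddy [0.4892 0.228 ] [0.4945 0.2267]
terra [0.4422 0.1108] [0.4515 0.1126]
sealcap [0.4289 0.3559] [0.4378 0.3537]
bell [0.456  0.0031] [0.4601 0.0024]
celadon [ 0.4429 -0.1135] [ 0.4501 -0.1116]
tin [ 0.4586 -0.2469] [ 0.4678 -0.2421]
bluerim [ 0.4402 -0.3707] [ 0.4472 -0.3646]
seal [0.428  0.3555] [(np.float64(0.0372), np.float64(-68.3)), (np.float64(0.0354), np.float64(-161.9)), (np.float64(0.0363), np.float64(110.4)), (np.float64(0.0345), np.float64(19.6))]
```

The tray sizes match (159×83 and 237×83 mm), and the two views agree to within 4–9 mm. The top camera views from nearly overhead, so I'll trust it more. First move: above the blue-rim cup, with the closing line turned to run along x.

```bash
python3 -m jog '[[[0.34,0.2,0,1,1],[0.34,0.2,0,1,1],[0.34,0.2,0,1,1],[0.34,0.2,0,1,1],[0.34,0.2,0,1,1],[0.34,0.2,0,1,1],[0.34,0.2,0,1,1]]]' 30
python3 -m jog '[[[0.34,0.2,0,1,1],[0.34,0.2,0,1,1],[0.34,0.2,0,1,1],[0.34,0.2,0,1,1],[0.34,0.2,0,1,1],[0.34,0.2,0,1,1],[0.34,0.2,0,1,1],[0,0,0,0,1]]]' 30
```

```text
time: 0.9
ee_pos: [0.3225, -0.4407, 0.2039]
tcp_rot: [-180.0, -0.0, 56.9]
wrist_force: [-0.2, 0.4, -0.0]
opening: 0.0852
grasp_force: 0.0
time: 1.7
ee_pos: [0.4423, -0.3701, 0.2035]
tcp_rot: [-180.0, -0.0, 91.9]
wrist_force: [0.8, 0.5, -0.9]
opening: 0.0855
grasp_force: 0.0
```

```bash
python3 -m jog '[[[0,0,-0.7,0,1],[0,0,-0.7,0,1],[0,0,-0.7,0,1],[0,0,0,0,1],[0,0,0,0,1]]]'
cat >snap.py <<'E'
import sys,cv2
from workcell import camera
n,x,y,x2,y2,o=sys.argv[1:];x,y,x2,y2=map(int,(x,y,x2,y2))
i=camera(n)[y:y2,x:x2];s=min(800/(x2-x),600/(y2-y));cv2.imwrite(f"pics/{o}.png",cv2.resize(i,None,fx=s,fy=s,interpolation=cv2.INTER_CUBIC));print(s)
E
python3 snap.py scene 130 70 290 190 s1
```

```text
time: 2.2
ee_pos: [0.4403, -0.3713, 0.0997]
tcp_rot: [-180.0, -0.0, 91.6]
wrist_force: [-0.7, -0.8, 0.4]
opening: 0.0858
grasp_force: 0.0
5.0
```

View pics/s1.png

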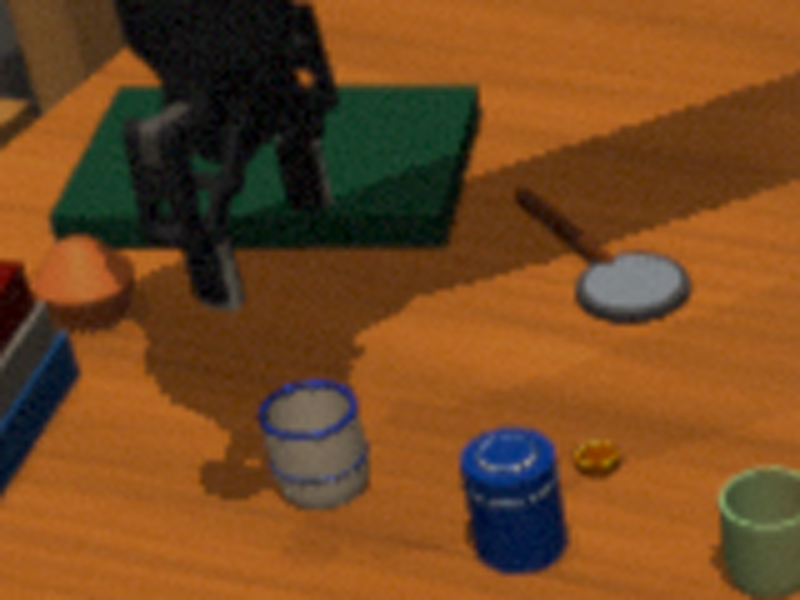

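The picture shows the open fingers above the cup, with tips at (215,303) and (305,205). The cup rim centre is at (309,408). I'll use the known TCP to check the scene camera's bias.

```bash
python3 - <<'E'
from h import *
c=crop(5,130,70)
for z in(.105,.113): print(z,c("scene",215,303,z).round(4),c("scene",305,205,z).round(4),((c("scene",215,303,z)+c("scene",305,205,z))/2).round(4))
print("rim",c("scene",309,408,.05))
E
```

```text
0.105 [ 0.4412 -0.4109] [ 0.3414 -0.4138] [ 0.3913 -0.4124]
0.113 [ 0.4517 -0.4028] [ 0.3533 -0.4057] [ 0.4025 -0.4042]
rim [ 0.44375578 -0.36873316]
```

```bash
python3 -m jog '[[[0.04,0.02,-0.5,0,1],[0,0,-0.5,0,1],[0,0,-0.5,0,1],[0,0,-0.22,0,1],[0,0,0,0,1],[0,0,0,0,1]]]' 30; python3 -m jog '[[[0,0,0,0,0],[0,0,0,0,0],[0,0,0,0,0],[0,0,0,0,0],[0,0,0,0,0],[0,0,0,0,0]]]' 30; python3 snap.py scene 130 70 290 190 s2
```

```text
time: 2.85
ee_pos: [0.4436, -0.3709, 0.015]
tcp_rot: [179.9, 0.1, 91.6]
wrist_force: [-0.4, 0.2, 0.3]
opening: 0.0855
grasp_force: 0.0
time: 3.45
ee_pos: [0.4433, -0.3707, 0.0146]
tcp_rot: [179.9, 0.1, 91.6]
wrist_force: [-1.7, 1.0, 6.5]
opening: 0.0476
grasp_force: 30.0
5.0
```

View pics/s2.png

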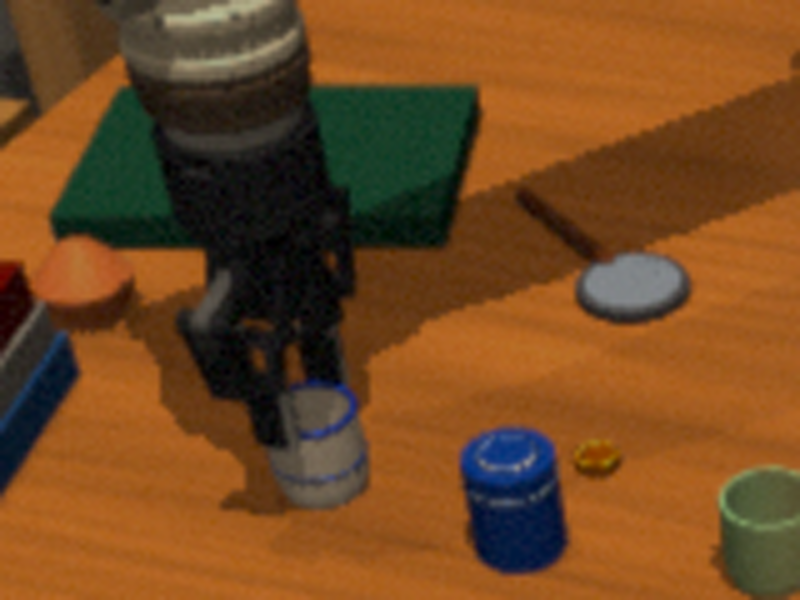

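The fingers hold the cup near its rim: the pad is at (285,415) and the near fingertip at about (270,440). I need to know how deep the grip is before lifting, so I'll take an enlarged, brightened view from both cameras.

```bash
cat >two.py <<'E'
import sys,cv2,numpy as np
from workcell import camera
a=list(map(int,sys.argv[1:9]));o=sys.argv[9];r=[]
for n,(x,y,x2,y2) in(("scene",a[:4]),("top",a[4:])):
    i=camera(n)[y:y2,x:x2];i=(255*(i/255.)**.5).astype(np.uint8);r.append(cv2.resize(i,(398,int(398*(y2-y)/(x2-x))),interpolation=cv2.INTER_CUBIC))
h=max(q.shape[0] for q in r);cv2.imwrite(f"pics/{o}.png",np.hstack([cv2.copyMakeBorder(q,0,h-q.shape[0],0,4,0) for q in r]))
E
python3 two.py 160 110 220 180 410 195 470 265 s3
```

```text
(no output)
```

View pics/s3.png

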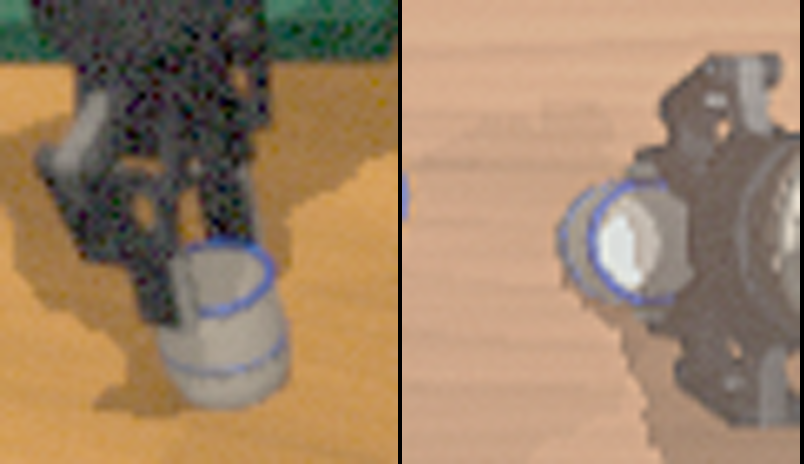

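The near pad's lower edge projects to about z = 0.043, so the fingers hold only the top 7 mm or so of the cup. I'll open, go 12 mm lower and grip again.

```bash
python3 -m jog '[[[0,0,0,0,0.8],[0,0,0,0,0.8],[0,0,0,0,0.8],[0,0.04,-0.13,0,0.8],[0,0,-0.12,0,0.8],[0,0,0,0,0.8]]]' 30; python3 -m jog '[[[0,0,0,0,0],[0,0,0,0,0],[0,0,0,0,0],[0,0,0,0,0],[0,0,0,0,0],[0,0,0,0,0]]]' 30; python3 two.py 160 110 220 180 410 195 470 265 s4
```

```text
time: 4.2
ee_pos: [0.4422, -0.3676, -0.0009]
tcp_rot: [-179.9, -0.1, 91.7]
wrist_force: [-0.0, -0.1, -1.1]
opening: 0.0683
grasp_force: 0.0
time: 4.8
ee_pos: [0.443, -0.3683, 0.0007]
tcp_rot: [180.0, 0.0, 91.6]
wrist_force: [1.0, 0.4, 0.6]
opening: 0.0483
grasp_force: 31.2
```

View pics/s4.png

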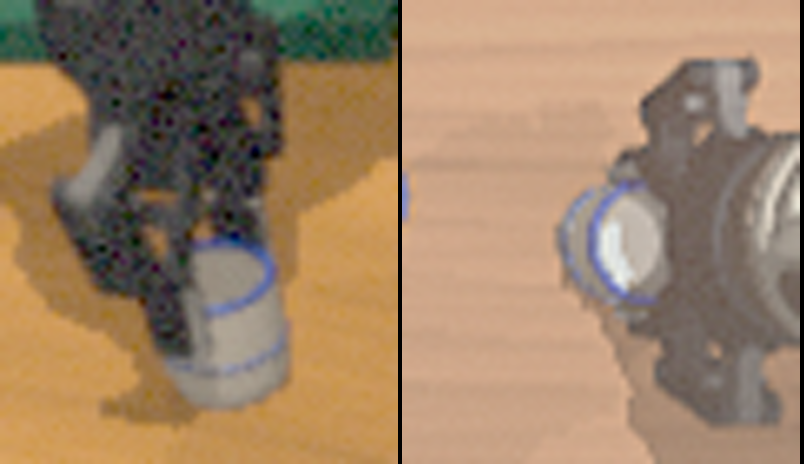

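The pads now reach about halfway down the cup, with the tip at z ≈ 0.03. I'll lift and carry it to the right red compartment.

```bash
python3 -m jog '[[[0,0,0.3,0,0],[0,0,0.5,0,0],[0,0,0.6,0,0],[0,0,0.6,0,0],[0,0,0,0,0]]]' 30; python3 -m jog '[[[0.65,0.37,0,0,0],[0.65,0.37,0,0,0],[0.65,0.37,0,0,0],[0.65,0.37,0,0,0],[0.65,0.37,0,0,0],[0.64,0.37,0,0,0],[0,0,0,0,0],[0,0,0,0,0]]]' 30
```

```text
time: 5.4
ee_pos: [0.4444, -0.3695, 0.1062]
tcp_rot: [179.7, 0.3, 91.6]
wrist_force: [0.3, -1.1, -0.9]
opening: 0.0481
grasp_force: 31.3
time: 6.2
ee_pos: [0.6375, -0.2565, 0.0998]
tcp_rot: [-179.9, -0.0, 91.7]
wrist_force: [-0.4, 0.5, -0.8]
opening: 0.0483
grasp_force: 31.5
```

```bash
python3 -m jog '[[[0,0,-0.6,0,0],[0,0,-0.6,0,0],[0,0,-0.4,0,0],[0,0,-0.2,0,0],[0,0,0,0,0],[0,0,0,0,0]]]'; python3 -m jog '[[[0,0,-0.03,0,0],[0,0,-0.03,0,0],[0,0,0,0,0],[0,0,0,0,0]]]' ; python3 two.py 195 130 275 200 380 140 450 200 s5
```

```text
time: 6.8
ee_pos: [0.6375, -0.2578, 0.0119]
tcp_rot: [179.9, 0.0, 91.6]
wrist_force: [0.6, 0.3, -0.5]
opening: 0.0487
grasp_force: 31.5
time: 7.2
ee_pos: [0.6375, -0.2572, 0.0078]
tcp_rot: [180.0, 0.0, 91.7]
wrist_force: [0.0, 0.8, -0.3]
opening: 0.0487
grasp_force: 31.5
```

View pics/s5.png

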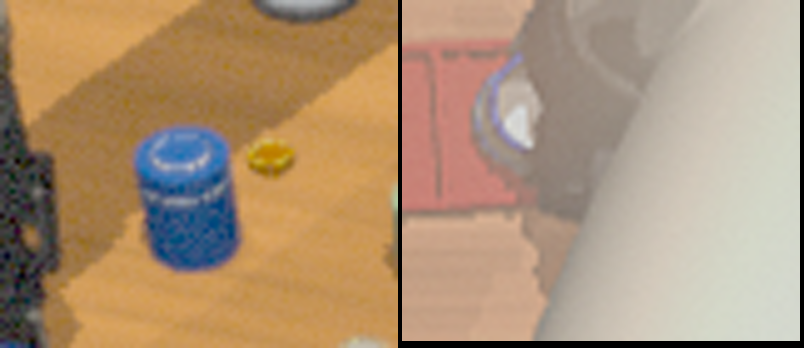

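Top view: the cup foot is at column 472 and the divider at 437, a gap of about 16 mm against 15 mm expected, so it is centred. The scene crop was mis-aimed. I'll creep down to contact.

```bash
python3 -m jog '[[[0,0,-0.02,0,0],[0,0,0,0,0],[0,0,0,0,0]]]'; python3 -m jog '[[[0,0,-0.02,0,0],[0,0,0,0,0],[0,0,0,0,0]]]'
```

```text
time: 7.6
ee_pos: [0.6373, -0.2572, 0.0065]
tcp_rot: [-180.0, -0.0, 91.6]
wrist_force: [-0.3, -0.1, -1.2]
opening: 0.0484
grasp_force: 31.5
time: 7.9
ee_pos: [0.6375, -0.2572, 0.0058]
tcp_rot: [180.0, 0.0, 91.6]
wrist_force: [1.1, 0.4, 1.4]
opening: 0.0485
grasp_force: 31.6
```

```bash
python3 -m jog '[[[0,0,-0.02,0,0],[0,0,0,0,0],[0,0,0,0,0.75],[0,0,0,0,0.75],[0,0,0,0,0.75],[0,0,0,0,0.75]]]'; python3 -m jog '[[[0,0,0.3,0,0.75],[0,0,0.5,0,0.75],[0,0,0.7,0,0.75],[0,0,0.8,0,1],[0,0,0,0,1]]]'; python3 -m jog '[[[-0.64,0.49,0,0,1],[-0.64,0.49,0,0,1],[-0.64,0.49,0,0,1],[-0.64,0.49,0,0,1],[-0.64,0.49,0,0,1],[-0.64,0.49,0,0,1],[0,0,0,0,1],[0,0,0,0,1]]]'
```

```text
time: 8.5
ee_pos: [0.6373, -0.2572, 0.0043]
tcp_rot: [-180.0, -0.0, 91.6]
wrist_force: [0.2, 0.2, 0.1]
opening: 0.0639
grasp_force: 0.0
time: 9.0
ee_pos: [0.6396, -0.2581, 0.1276]
tcp_rot: [179.5, 0.2, 91.6]
wrist_force: [0.7, -1.2, -0.3]
opening: 0.0853
grasp_force: 0.0
time: 9.8
ee_pos: [0.4455, -0.11, 0.1209]
tcp_rot: [179.9, 0.0, 91.7]
wrist_force: [-0.6, -0.6, -0.1]
opening: 0.0855
grasp_force: 0.0
```

```bash
python3 -m jog '[[[0,0,-0.7,0,1],[0,0,-0.7,0,1],[0,0,-0.6,0,1],[0,0,-0.38,0,1],[0,0,0,0,1],[0,0,0,0,1]]]'; python3 -m jog '[[[0,0,0,0,0],[0,0,0,0,0],[0,0,0,0,0],[0,0,0,0,0],[0,0,0,0,0],[0,0,0,0,0],[0,0,0,0,0]]]' 30
```

```text
time: 10.4
ee_pos: [0.4461, -0.1106, 0.0012]
tcp_rot: [180.0, 0.0, 91.6]
wrist_force: [0.6, 0.9, 0.3]
opening: 0.0853
grasp_force: 0.0
time: 11.1
ee_pos: [0.4462, -0.1105, 0.0019]
tcp_rot: [179.9, 0.0, 91.6]
wrist_force: [-1.7, -0.1, 4.3]
opening: 0.0486
grasp_force: 30.4
```

```bash
python3 -m jog '[[[0,0,0.3,0,0],[0,0,0.5,0,0],[0,0,0.6,0,0],[0,0,0.6,0,0],[0,0,0,0,0]]]' 30; python3 -m jog '[[[0.62,-0.23,0,0,0],[0.62,-0.23,0,0,0],[0.62,-0.23,0,0,0],[0.62,-0.23,0,0,0],[0.62,-0.23,0,0,0],[0.63,-0.23,0,0,0],[0,0,0,0,0],[0,0,0,0,0]]]' 30;  python3 -m jog '[[[0,0,-0.6,0,0],[0,0,-0.6,0,0],[0,0,-0.4,0,0],[0,0,-0.24,0,0],[0,0,0,0,0],[0,0,0,0,0]]]'; python3 -m jog '[[[0,0,-0.02,0,0],[0,0,0,0,0],[0,0,0,0,0]]]';python3 -m jog '[[[0,0,-0.02,0,0],[0,0,0,0,0],[0,0,0,0,0]]]'
```

```text
time: 11.6
ee_pos: [0.4474, -0.1107, 0.1051]
tcp_rot: [179.6, 0.1, 91.6]
wrist_force: [0.5, 0.1, -0.8]
opening: 0.0486
grasp_force: 31.3
time: 12.4
ee_pos: [0.6317, -0.1792, 0.099]
tcp_rot: [-179.9, -0.0, 91.6]
wrist_force: [-0.3, -0.1, -0.2]
opening: 0.0488
grasp_force: 31.6
time: 13.0
ee_pos: [0.6319, -0.1791, 0.0096]
tcp_rot: [179.9, 0.0, 91.6]
wrist_force: [-0.6, -0.1, -1.2]
opening: 0.0482
grasp_force: 31.3
time: 13.3
ee_pos: [0.6321, -0.1792, 0.008]
tcp_rot: [180.0, 0.0, 91.7]
wrist_force: [-1.0, -1.1, -0.6]
opening: 0.0484
grasp_force: 31.3
time: 13.6
ee_pos: [0.6318, -0.1792, 0.0065]
tcp_rot: [-180.0, -0.0, 91.6]
wrist_force: [-0.4, 0.5, -0.9]
opening: 0.0482
grasp_force: 31.3
```

```bash
python3 -m jog '[[[0,0,-0.02,0,0],[0,0,0,0,0],[0,0,-0.02,0,0],[0,0,0,0,0],[0,0,0,0,0]]]'; python3 -m jog '[[[0,0,0,0,0.75],[0,0,0,0,0.75],[0,0,0,0,0.75],[0,0,0,0,0.75]]]'; python3 -m jog '[[[0,0,0.3,0,0.75],[0,0,0.5,0,0.75],[0,0,0.7,0,0.75],[0,0,0.9,0,1],[0,0,0,0,1]]]'; python3 -m jog '[[[-0.28,0.81,0,0,1],[-0.28,0.81,0,0,1],[-0.28,0.82,0,0,1],[-0.28,0.82,0,0,1],[-0.28,0.82,0,0,1]]]'; python3 -m jog '[[[-0.28,0.82,0,0,1],[-0.28,0.82,0,0,1],[-0.28,0.82,0,0,1],[-0.28,0.82,0,0,1],[-0.28,0.82,0,0,1],[0,0,0,0,1],[0,0,0,0,1]]]'
```

```text
time: 14.1
ee_pos: [0.632, -0.1794, 0.0062]
tcp_rot: [179.9, 0.0, 91.6]
wrist_force: [-5.7, 0.8, 10.6]
opening: 0.0484
grasp_force: 32.2
time: 14.5
ee_pos: [0.6318, -0.1792, 0.0043]
tcp_rot: [-180.0, -0.0, 91.6]
wrist_force: [0.2, -0.3, -0.4]
opening: 0.0639
grasp_force: 0.0
time: 15.0
ee_pos: [0.6344, -0.1799, 0.133]
tcp_rot: [179.4, 0.2, 91.6]
wrist_force: [0.1, -1.0, 0.1]
opening: 0.0855
grasp_force: 0.0
time: 15.5
ee_pos: [0.5612, 0.0262, 0.1255]
tcp_rot: [179.9, -0.0, 91.6]
wrist_force: [0.2, -0.4, -0.0]
opening: 0.0857
grasp_force: 0.0
time: 16.2
ee_pos: [0.4916, 0.2306, 0.1253]
tcp_rot: [180.0, -0.0, 91.8]
wrist_force: [0.9, -0.3, -0.2]
opening: 0.0855
grasp_force: 0.0
```

```bash
python3 -m jog '[[[0,0,-0.7,0,1],[0,0,-0.7,0,1],[0,0,-0.6,0,1],[0,0,-0.46,0,1],[0,0,0,0,1],[0,0,0,0,1]]]'; python3 -m jog '[[[0,0,0,0,0],[0,0,0,0,0],[0,0,0,0,0],[0,0,0,0,0],[0,0,0,0,0],[0,0,0,0,0],[0,0,0,0,0]]]' 40;  python3 -m jog '[[[0,0,0.1,0,0],[0,0,0.1,0,0],[0,0,0,0,0]]]' 40
```

```text
time: 16.8
ee_pos: [0.4924, 0.2289, 0.0024]
tcp_rot: [180.0, 0.0, 91.6]
wrist_force: [0.1, -0.0, 1.0]
opening: 0.0854
grasp_force: 0.0
time: 17.5
ee_pos: [0.4926, 0.23, 0.0031]
tcp_rot: [179.9, -0.0, 91.6]
wrist_force: [-0.4, -1.6, 5.0]
opening: 0.0471
grasp_force: 40.6
time: 17.8
ee_pos: [0.4923, 0.23, 0.0126]
tcp_rot: [179.9, -0.0, 91.6]
wrist_force: [-0.1, -0.4, -1.3]
opening: 0.0468
grasp_force: 41.4
```

```bash
python3 -m jog '[[[0,0,0.6,0,0],[0,0,0.6,0,0],[0,0,0.6,0,0],[0,0,0,0,0]]]'; python3 -m jog '[[[0.3,-0.74,0,0,0],[0.3,-0.74,0,0,0],[0.3,-0.74,0,0,0],[0.3,-0.74,0,0,0],[0.31,-0.74,0,0,0]]]'; python3 -m jog '[[[0.31,-0.74,0,0,0],[0.31,-0.74,0,0,0],[0.31,-0.74,0,0,0],[0.31,-0.75,0,0,0],[0,0,0,0,0],[0,0,0,0,0]]]';  python3 -m jog '[[[0,0,-0.6,0,0],[0,0,-0.6,0,0],[0,0,-0.4,0,0],[0,0,-0.24,0,0],[0,0,0,0,0],[0,0,0,0,0]]]'; python3 -m jog '[[[0,0,-0.02,0,0],[0,0,0,0,0],[0,0,0,0,0]]]';python3 -m jog '[[[0,0,-0.02,0,0],[0,0,0,0,0],[0,0,0,0,0]]]';python3 -m jog '[[[0,0,-0.02,0,0],[0,0,0,0,0],[0,0,0,0,0]]]'
```

```text
time: 18.2
ee_pos: [0.4937, 0.2307, 0.106]
tcp_rot: [179.7, -0.1, 91.7]
wrist_force: [-0.4, -0.0, -1.7]
opening: 0.0467
grasp_force: 41.9
time: 18.7
ee_pos: [0.5674, 0.0433, 0.1007]
tcp_rot: [-180.0, 0.0, 91.7]
wrist_force: [0.6, 0.5, -1.1]
opening: 0.0468
grasp_force: 41.9
time: 19.3
ee_pos: [0.629, -0.1044, 0.1002]
tcp_rot: [-179.9, -0.0, 91.5]
wrist_force: [-0.0, 1.0, -1.5]
opening: 0.0466
grasp_force: 42.0
time: 19.9
ee_pos: [0.6295, -0.103, 0.0101]
tcp_rot: [180.0, -0.0, 91.7]
wrist_force: [-0.5, -0.5, -1.3]
opening: 0.0466
grasp_force: 43.6
time: 20.2
ee_pos: [0.6295, -0.1037, 0.0089]
tcp_rot: [180.0, 0.0, 91.6]
wrist_force: [0.4, 0.0, -1.6]
opening: 0.0469
grasp_force: 43.6
time: 20.5
ee_pos: [0.6293, -0.1038, 0.0075]
tcp_rot: [-180.0, -0.0, 91.6]
wrist_force: [-0.1, -0.2, -1.9]
opening: 0.0468
grasp_force: 43.6
time: 20.8
ee_pos: [0.6295, -0.1038, 0.0071]
tcp_rot: [180.0, 0.0, 91.6]
wrist_force: [-1.7, -0.2, 4.2]
opening: 0.0467
grasp_force: 44.0
```

```bash
python3 -m jog '[[[0,0,0,0,0.75],[0,0,0,0,0.75],[0,0,0,0,0.75],[0,0,0,0,0.75]]]'; python3 -m jog '[[[0,0,0.3,0,0.75],[0,0,0.5,0,0.75],[0,0,0.7,0,0.75],[0,0,0.9,0,1],[0,0,0,0,1]]]'; python3 -m jog '[[[-0.36,0.84,0,0.34,1],[-0.36,0.84,0,0.34,1],[-0.36,0.84,0,0.34,1],[-0.36,0.84,0,0.34,1],[-0.36,0.84,0,0.34,1]]]'; python3 -m jog '[[[-0.36,0.84,0,0.34,1],[-0.36,0.84,0,0.34,1],[-0.36,0.84,0,0.34,1],[-0.36,0.84,0,0.34,1],[-0.36,0.84,0,0.34,1],[-0.36,0.84,0,0.34,1],[0,0,0,0,1],[0,0,0,0,1]]]'
```

```text
time: 21.2
ee_pos: [0.6294, -0.1037, 0.0064]
tcp_rot: [-180.0, -0.0, 91.6]
wrist_force: [0.1, -0.3, -0.4]
opening: 0.0638
grasp_force: 0.0
time: 21.7
ee_pos: [0.6319, -0.1041, 0.1349]
tcp_rot: [179.4, 0.1, 91.6]
wrist_force: [1.0, -0.1, 0.5]
opening: 0.0855
grasp_force: 0.0
time: 22.2
ee_pos: [0.5386, 0.1077, 0.1275]
tcp_rot: [179.9, -0.0, 100.2]
wrist_force: [1.2, 0.7, 0.6]
opening: 0.0853
grasp_force: 0.0
time: 23.0
ee_pos: [0.4309, 0.3591, 0.1271]
tcp_rot: [180.0, 0.0, 110.5]
wrist_force: [0.2, 0.4, -0.1]
opening: 0.0853
grasp_force: 0.0
```

```bash
python3 -m jog '[[[0.02,-0.02,-0.7,-0.1,1],[0,0,-0.7,0,1],[0,0,-0.6,0,1],[0,0,-0.46,0,1],[0,0,0,0,1],[0,0,0,0,1]]]'; python3 -m jog '[[[0,0,0,0,0],[0,0,0,0,0],[0,0,0,0,0],[0,0,0,0,0],[0,0,0,0,0],[0,0,0,0,0],[0,0,0,0,0],[0,0,0,0,0]]]' 40;  python3 -m jog '[[[0,0,0.1,0,0],[0,0,0.1,0,0],[0,0,0,0,0]]]' 40
```

```text
time: 23.6
ee_pos: [0.433, 0.3565, 0.0045]
tcp_rot: [180.0, 0.0, 109.8]
wrist_force: [0.8, -0.1, 1.1]
opening: 0.0855
grasp_force: 0.0
time: 24.4
ee_pos: [0.4328, 0.3576, 0.0047]
tcp_rot: [179.9, -0.0, 109.8]
wrist_force: [-0.9, -1.3, 5.3]
opening: 0.037
grasp_force: 41.4
time: 24.7
ee_pos: [0.4326, 0.3576, 0.0143]
tcp_rot: [180.0, -0.0, 109.9]
wrist_force: [0.6, 0.5, -1.5]
opening: 0.0374
grasp_force: 40.5
```

```bash
python3 -m jog '[[[0,0,0.6,0,0],[0,0,0.6,0,0],[0,0,0.6,0,0],[0,0,0,0,0]]]'; python3 -m jog '[[[0.56,-0.35,0,-0.41,0],[0.56,-0.35,0,-0.41,0],[0.56,-0.35,0,-0.41,0],[0.56,-0.35,0,-0.41,0],[0.57,-0.35,0,-0.41,0],[0.57,-0.34,0,-0.41,0],[0.57,-0.34,0,-0.42,0],[0,0,0,0,0]]]'; python3 -m jog '[[[0,0,0,0,0],[0,0,-0.6,0,0],[0,0,-0.6,0,0],[0,0,-0.4,0,0],[0,0,-0.24,0,0],[0,0,0,0,0],[0,0,0,0,0]]]'; python3 -m jog '[[[0,0,-0.02,0,0],[0,0,0,0,0],[0,0,0,0,0]]]';python3 -m jog '[[[0,0,-0.02,0,0],[0,0,0,0,0],[0,0,0,0,0]]]'
```

```text
time: 25.1
ee_pos: [0.4339, 0.3585, 0.108]
tcp_rot: [179.7, -0.1, 109.8]
wrist_force: [-0.2, -0.0, -1.3]
opening: 0.0371
grasp_force: 41.0
time: 25.9
ee_pos: [0.6322, 0.2332, 0.1014]
tcp_rot: [-179.9, 0.1, 95.2]
wrist_force: [-1.3, -0.8, -2.4]
opening: 0.0367
grasp_force: 41.2
time: 26.6
ee_pos: [0.6296, 0.2364, 0.0121]
tcp_rot: [180.0, -0.0, 95.5]
wrist_force: [0.3, -0.6, -2.2]
opening: 0.037
grasp_force: 42.2
time: 26.9
ee_pos: [0.63, 0.2359, 0.0108]
tcp_rot: [180.0, -0.0, 95.5]
wrist_force: [-0.0, 0.4, -2.0]
opening: 0.0371
grasp_force: 42.2
time: 27.2
ee_pos: [0.6299, 0.2358, 0.0095]
tcp_rot: [-180.0, 0.0, 95.4]
wrist_force: [0.6, -0.6, -1.4]
opening: 0.0371
grasp_force: 42.2
```

```bash
python3 -m jog '[[[0,0,-0.02,0,0],[0,0,0,0,0],[0,0,0,0,0]]]'; python3 -m jog '[[[0,0,-0.01,0,0],[0,0,0,0,0],[0,0,0,0,0]]]'
```

```text
time: 27.5
ee_pos: [0.63, 0.2358, 0.0091]
tcp_rot: [180.0, -0.0, 95.4]
wrist_force: [-1.4, -1.4, 2.0]
opening: 0.0371
grasp_force: 42.8
time: 27.8
ee_pos: [0.63, 0.2358, 0.009]
tcp_rot: [180.0, -0.0, 95.4]
wrist_force: [-1.9, -1.6, 6.5]
opening: 0.0369
grasp_force: 43.2
```

```bash
python3 -m jog '[[[0,0,0,0,0.7],[0,0,0,0,0.7],[0,0,0,0,0.7],[0,0,0,0,0.7]]]'; python3 -m jog '[[[0,0,0.4,0,0.7],[0,0,0.6,0,0.7],[0,0,0.7,0,0.7],[0,0,0.9,0,1],[0,0,0,0,1]]]'; python3 -m jog '[[[-0.43,-0.58,0,0,1],[-0.43,-0.58,0,0,1],[-0.43,-0.58,0,0,1],[-0.43,-0.58,0,0,1],[-0.43,-0.58,0,0,1],[-0.43,-0.58,0,0,1],[-0.43,-0.57,0,0,1],[-0.42,-0.57,0,0,1]]]'; python3 -m jog '[[[0,0,0,0,1],[0,0,-0.6,0,1],[0,0,-0.6,0,1],[0,0,-0.4,0,1],[0,0,-0.3,0,1],[0,0,0,0,1],[0,0,0,0,1]]]'
```

```text
time: 28.2
ee_pos: [0.6298, 0.2358, 0.0078]
tcp_rot: [-180.0, 0.0, 95.4]
wrist_force: [-0.3, -0.3, -0.0]
opening: 0.0601
grasp_force: 0.0
time: 28.7
ee_pos: [0.6321, 0.2366, 0.1453]
tcp_rot: [179.5, -0.1, 95.4]
wrist_force: [0.1, 0.8, 0.9]
opening: 0.0844
grasp_force: 0.0
time: 29.5
ee_pos: [0.4573, 0.0039, 0.1378]
tcp_rot: [180.0, 0.0, 95.5]
wrist_force: [0.8, -0.2, -0.1]
opening: 0.0853
grasp_force: 0.0
time: 30.2
ee_pos: [0.4587, 0.005, 0.0436]
tcp_rot: [180.0, 0.0, 95.5]
wrist_force: [1.1, -0.7, 0.0]
opening: 0.0858
grasp_force: 0.0
```

```bash
python3 -m jog '[[[0,0,0,0,0.5],[0,0,0,0,0.5],[0,0,0,0,0.5],[0,0,0,0,0.35],[0,0,0,0,0.3],[0,0,0,0,0.25],[0,0,0,0,0.2],[0,0,0,0,0.15]]]' 25; python3 -m jog '[[[0,0,0,0,0.1],[0,0,0,0,0],[0,0,0,0,0],[0,0,0,0,0]]]' 40; python3 two.py 225 125 305 205 290 205 340 255 s6
```

```text
time: 31.0
ee_pos: [0.4583, 0.0048, 0.0432]
tcp_rot: [-180.0, 0.0, 95.4]
wrist_force: [-1.0, -0.5, 1.6]
opening: 0.0149
grasp_force: 24.3
time: 31.4
ee_pos: [0.4584, 0.0048, 0.0432]
tcp_rot: [180.0, 0.0, 95.4]
wrist_force: [-2.4, -0.0, 4.7]
opening: 0.0137
grasp_force: 39.1
```

View pics/s6.png

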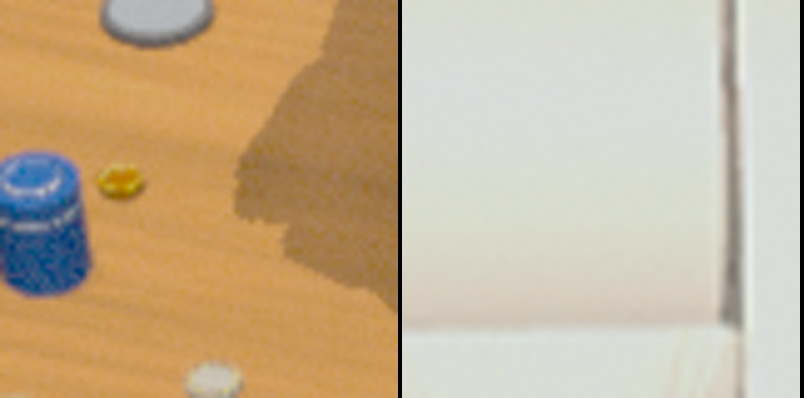

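That crop was mis-aimed: the bell is out of the scene crop and the arm hides it from above. The opening of 14 mm fits the 16 mm handle after the roughly 1–2 mm of give seen on the other grips. I'll lift slightly and check the weight.

```bash
python3 -m jog '[[[0,0,0.1,0,0],[0,0,0.1,0,0],[0,0,0.1,0,0],[0,0,0,0,0],[0,0,0,0,0]]]' 50;  python3 -m jog '[[[0,0,0.6,0,0],[0,0,0.6,0,0],[0,0,0.5,0,0],[0,0,0,0,0],[0,0,0,0,0]]]'
```

```text
time: 32.0
ee_pos: [0.4585, 0.0048, 0.0582]
tcp_rot: [180.0, -0.0, 95.4]
wrist_force: [-0.1, -0.1, -2.4]
opening: 0.0134
grasp_force: 48.8
time: 32.5
ee_pos: [0.4585, 0.0048, 0.1428]
tcp_rot: [180.0, 0.0, 95.4]
wrist_force: [-0.0, 0.1, -1.9]
opening: 0.0136
grasp_force: 49.2
```

```bash
python3 -m jog '[[[0.4,0.35,0,0,0],[0.5,0.44,0,0,0],[0.55,0.47,0,0,0],[0.55,0.47,0,0,0],[0.55,0.47,0,0,0],[0.55,0.47,0,0,0],[0.3,0.26,0,0,0],[0.16,0.15,0,0,0]]]'; python3 -m jog '[[[0,0,0,0,0],[0,0,-0.6,0,0],[0,0,-0.6,0,0],[0,0,-0.4,0,0],[0,0,-0.2,0,0],[0,0,0,0,0],[0,0,0,0,0]]]'; python3 -m jog '[[[0,0,-0.04,0,0],[0,0,0,0,0],[0,0,0,0,0]]]';python3 -m jog '[[[0,0,-0.02,0,0],[0,0,0,0,0],[0,0,0,0,0]]]';python3 -m jog '[[[0,0,-0.02,0,0],[0,0,0,0,0],[0,0,0,0,0]]]'
```

```text
time: 33.3
ee_pos: [0.6367, 0.16, 0.1399]
tcp_rot: [-179.8, 0.0, 95.5]
wrist_force: [-0.4, -0.5, -2.0]
opening: 0.0134
grasp_force: 49.2
time: 34.0
ee_pos: [0.6365, 0.1586, 0.054]
tcp_rot: [180.0, -0.0, 95.4]
wrist_force: [-0.1, -0.0, -1.4]
opening: 0.0136
grasp_force: 49.2
time: 34.3
ee_pos: [0.6367, 0.1589, 0.0517]
tcp_rot: [179.9, -0.0, 95.4]
wrist_force: [-0.3, 0.4, -1.0]
opening: 0.0137
grasp_force: 49.2
time: 34.6
ee_pos: [0.6364, 0.1588, 0.0501]
tcp_rot: [-180.0, -0.0, 95.4]
wrist_force: [0.1, 0.4, -1.6]
opening: 0.0137
grasp_force: 49.2
time: 34.9
ee_pos: [0.6363, 0.1588, 0.049]
tcp_rot: [-180.0, 0.0, 95.4]
wrist_force: [0.3, 0.2, -0.7]
opening: 0.0134
grasp_force: 49.2
```

```bash
python3 -m jog '[[[0,0,-0.02,0,0],[0,0,0,0,0],[0,0,0,0,0]]]'; python3 -m jog '[[[0,0,-0.01,0,0],[0,0,0,0,0],[0,0,0,0,0]]]'
```

```text
time: 35.2
ee_pos: [0.6365, 0.1588, 0.0483]
tcp_rot: [180.0, -0.0, 95.4]
wrist_force: [-0.8, -0.8, 0.4]
opening: 0.0134
grasp_force: 49.5
time: 35.5
ee_pos: [0.6365, 0.1588, 0.0482]
tcp_rot: [180.0, -0.0, 95.4]
wrist_force: [-3.0, 0.2, 5.1]
opening: 0.0134
grasp_force: 49.9
```

```bash
python3 -m jog '[[[0,0,0,0,0.4],[0,0,0,0,0.4],[0,0,0,0,0.7],[0,0,0,0,0.7],[0,0,0,0,0.7]]]'; python3 -m jog '[[[0,0,0.4,0,0.7],[0,0,0.6,0,0.7],[0,0,0.7,0,0.7],[0,0,0.9,0,0.7],[0,0,0.6,0,1],[0,0,0,0,1]]]'; python3 -m jog '[[[-0.6,-0.1,0,0,1],[-0.6,-0.1,0,0,1],[-0.6,-0.1,0,0,1],[-0.6,-0.1,0,0,1],[-0.6,-0.1,0,0,1],[-0.6,-0.1,0,0,1],[-0.6,-0.1,0,0,1],[-0.6,-0.1,0,0,1]]]'; python3 - <<'E'
import cv2,numpy as np
from workcell import camera
t=cv2.resize(camera("top")[140:270,150:470],(800,325),interpolation=cv2.INTER_CUBIC)
s=cv2.resize(camera("scene")[135:305,150:550],(640,272),interpolation=cv2.INTER_CUBIC)
s=cv2.copyMakeBorder(s,0,0,0,160,0);cv2.imwrite("pics/final.png",np.vstack([t,s]))
E
```

```text
time: 36.0
ee_pos: [0.6364, 0.1588, 0.0474]
tcp_rot: [-180.0, 0.0, 95.4]
wrist_force: [-0.2, -0.3, 0.3]
opening: 0.0597
grasp_force: 0.0
time: 36.6
ee_pos: [0.6378, 0.1591, 0.213]
tcp_rot: [179.6, -0.1, 95.4]
wrist_force: [0.1, -0.6, 0.2]
opening: 0.0847
grasp_force: 0.0
time: 37.4
ee_pos: [0.395, 0.1185, 0.2067]
tcp_rot: [-180.0, 0.0, 95.4]
wrist_force: [-0.0, -0.4, 0.2]
opening: 0.0852
grasp_force: 0.0
```

View pics/final.png

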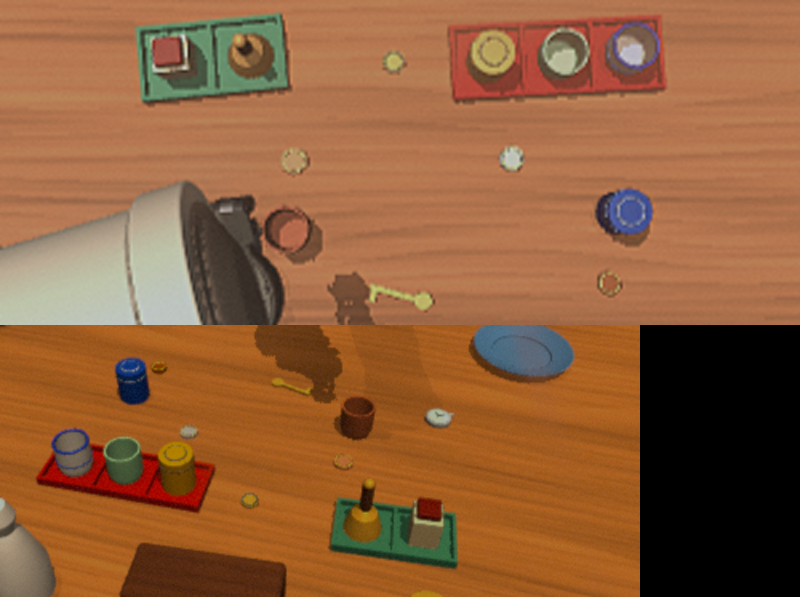

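The final picture shows all five items upright, each in its own compartment. The terracotta cup at (288,230) and the blue tin at (628,212) match their starting pixels. I'll hand it in.

```bash
python3 -m jog '[[[0,0,0,0,1],[0,0,0,0,1],[0,0,0,0,1],[0,0,0,0,1],[0,0,0,0,1]]]' && python3 -c "from workcell import ticket;print(ticket.job_done())"
```

```text
time: 38.0
ee_pos: [0.3967, 0.1188, 0.2073]
tcp_rot: [-180.0, 0.0, 95.4]
wrist_force: [-0.1, 0.7, 0.5]
opening: 0.0854
grasp_force: 0.0
the job is handed in; nothing more can be done
None
```

The job is handed in at 38 s: both gift sets are made up, with all five items upright in their own compartments, and the terracotta cup and blue tin are still where they started; no verdict came back.

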